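Feed one terminal strip to the end stop

TASK

Feed one terminal strip: press the black plunger of the strip feeder all the way down once and let it spring back up, so that the lowest strip comes out of the magazine onto the track. Then, with the fingertips and without pinching or lifting it, gently push that strip lengthwise along the track until its end rests against the end stop. The other three strips stay in the magazine, and the screwdriver, side cutters and carton stay where they lie.

Things in the scene. Friction and masses are not known exactly. Their poses are not given: they have to be found in the camera images.
- feeder: Bench-top strip feeder screwed to the bench, grey base plate 10 mm thick. Origin: on the bench under the foot of the magazine's middle plane, 60 mm from its centre; z up; x points from the track past the magazine to the plunger (away from the robot, within 0.4 rad); y runs along the track, from the end stop toward the magazine. All positions below are in this frame.
- magazine_top (a point): Centre of the open top of the magazine, an upright aluminium shaft holding the strips, at x = 0, y = 60, z = 62 mm; outside x = -12.5 to 12.5, y = 26 to 94 mm, with low feet (z up to 19 mm) out to y = 16 and 104 mm. A gate 15 mm high at the bottom of its -x side opens to the track.
- track_mid (a point): On the track floor (z = 10 mm), mid-track, at x = -35.5, y = 0. The floor runs y = -125 to 125 mm, x = -61 to -12.5 mm. Aluminium fences 3.5 mm high: in front with its inner face at x = -46.5 mm over the whole length; behind with its inner face at x = -24.5 mm only for y below 2 mm, with a flared mouth up to y = 20 mm.
- strip_out (a point): On the track floor, where the centre of the strip lies after one full press, x = -37, y = 60 mm (within 3 mm), parallel to the track. A 9 mm thick blade pushes the lowest strip 38 mm toward -x to here; when the plunger rises the blade draws back and the stack drops by one strip, 12.5 mm.
- plunger (a joint): Travel of the plunger in m: 0 = up, 0.038 = fully down on its firm stop. Pressed straight down; it needs about 1.5 N to start and 4.5 N at the bottom, and a spring returns it in about half a second. The strip is out of the gate only near the full travel.
- plunger_top (a point): Centre of the top of the plunger's black round cap, 38 mm in diameter, 143 mm above the bench when up and 105 mm when down; at x = +68 mm, y = +60 mm in the feeder's frame. The bridge that guides it is 84 mm along y, 30 mm along x and 94 mm high.
- end_stop: Dark steel block, 34 mm (across the track) x 14 mm (along it) x 14 mm, with a black thumb screw on top up to 26 mm, clamped fast over the track; origin at the centre of its underside, on the track floor; axes as the feeder's. It is set at a different place along the track each time.
- stop_face (a point): Middle of the lower edge of the end stop's face that looks toward the magazine (its +y face), 7 mm from the block's origin, at the height of the track floor; axes as the feeder's. The strip's near end must come to rest against this face, so its centre then lies 30 mm from it toward +y.
- strip_1: The lowest of four like white plastic screw terminal strips, 17 x 60 x 12.5 mm (x, y, z), about 18 g, stacked flat in the magazine; origin at the centre of its underside, y along its length. This is the strip that the feeder puts out. On the track its upper 9 mm stand free above the fences: push its end that faces away from the end stop with the fingertips 6 to 8 mm above the track floor.
- strip_2: The strip above strip_1, of the same kind and size; it drops to the bottom of the magazine (origin at z = 10 mm) when strip_1 has been put out.
- strip_3: The third strip from below, of the same kind and size.
- strip_4: The uppermost strip in the magazine, of the same kind and size; its top is 60 mm above the bench at the start.
- screwdriver: Bystander: screwdriver with a red handle, 22 x 138 x 22 mm, lying between the robot and the feeder; origin at the centre of its underside.
- side_cutters: Bystander: red-handled side cutters, 47 x 148 x 14 mm, lying behind the track to the right of the plunger; origin at the centre of their underside.
- fuse_carton: Bystander: flat white and orange carton, 48 x 72 x 22 mm, lying to the right of the feeder; origin at the centre of its underside.
Things that resemble listed ones, but are neither listed nor needed, are in the scene too. Leave any blue or purple look-alike of the strip_4 alone.

How it is judged:
On the way, in this order (a step that is already met when the one before it is completed fails the run):
1. the plunger is pressed all the way down (value of joint plunger above 0.035 m), for 0.05 s.
2. the plunger is up again and the lowest strip lies on the track in front of the magazine (value of joint plunger below 0.004 m and x of strip_1 in the frame of feeder between -0.046 and -0.026 m and z of strip_1 in the frame of feeder between 0.007 and 0.013 m and y of strip_1 in the frame of feeder above 0.04 m), for 0.1 s.
At the end, for the whole second after the job is handed in: The lowest strip lies flat on the track, in line with it (within 0.12 rad), at rest, its end within 4 mm of the end stop; the plunger is up (within 4 mm); the other three strips are stacked in the magazine, one place lower (within 5 mm) (value of joint plunger below 0.004 m and x of strip_1 in the frame of feeder between -0.046 and -0.026 m and z of strip_1 in the frame of feeder between 0.007 and 0.013 m and y of strip_1 in the frame of stop_face between 0.026 and 0.034 m and angle between the y axis of strip_1 and the y axis of feeder, either way round below 0.12 rad and angle between strip_1's own z axis and vertical below 0.1 rad and linear speed of strip_1 below 0.01 m/s and x of strip_2 in the frame of feeder between -0.005 and 0.005 m and y of strip_2 in the frame of feeder between 0.055 and 0.065 m and z of strip_2 in the frame of feeder between 0.007 and 0.014 m and x of strip_3 in the frame of feeder between -0.005 and 0.005 m and y of strip_3 in the frame of feeder between 0.055 and 0.065 m and z of strip_3 in the frame of feeder between 0.0195 and 0.0265 m and x of strip_4 in the frame of feeder between -0.005 and 0.005 m and y of strip_4 in the frame of feeder between 0.055 and 0.065 m and z of strip_4 in the frame of feeder between 0.032 and 0.039 m); the robot touches nothing.
It fails at once if the strip is lifted more than 8 mm off the track floor (z of strip_1 in the frame of feeder above 0.018 m).
It fails at once if the strip is pinched or jammed with more than 40 N (contact force between the fingers and strip_1 above 40 N).
It fails at once if a second strip comes out of the magazine, or one is lifted (x of any of strip_2, strip_3, strip_4 in the frame of feeder below -0.01 m or z of strip_2 in the frame of feeder above 0.0305 m or z of strip_3 in the frame of feeder above 0.043 m or z of strip_4 in the frame of feeder above 0.0555 m).
It fails at once if the screwdriver, side cutters or carton is moved by more than 15 mm (distance of any of screwdriver, side_cutters, fuse_carton from where it was at the start of the episode above 0.015 m).
It also fails if it takes over 45 s, if anything falls off the work surface, if the arm or the gripper's body presses on something with over 40 N, if the wrist force passes 120 N, or if a joint passes its speed limit or range.

ROBOT

A 6-joint arm with a two-finger parallel gripper is mounted at the origin on a cart in front of the work surface, level with it; the furniture and walls round the work are solid. World frame = base frame: x ahead of the robot, y to its left, z up, the work surface at z = 0. Lengths are in m, angles in rad, forces in N, time in s.
With the tool pointing down it reaches from about 0.4 to 0.825 m from the base axis. Payload 7 kg.
Tool frame: the origin (TCP) lies at the very end of the fingers, on their centre line; the grasp point (between the pads) lies 19 mm behind it (arm.grip_point_offset is the distance from the TCP to the grasp point, in m); z points along the fingers, y is the line along which they close (so a half turn about z gives the same grasp; the last joint's range is limited). The gripper opens to 88 mm and grips with 3 to 60 N. Pads are 19 mm wide; open, the fingers measure 130 mm over their backs; the gripper's body (78 mm by 193 mm) begins 47 mm behind the grasp point.
Start: joints at [-0.831, 0.359, 0.012, 0, -1.224, -0.288], TCP at [0.295, -0.607, 0.227] pointing down, gripper open.
Joint ranges: [-3.07, 3.07], [-1.43, 2.12], [-1.02, 1.25], [-3.03, 1.67], [-3.05, -0], [-3.03, 3.03]. Speed limits (rad/s): [2.39, 2.39, 3.01, 3.14, 3.14, 3.14].

INTERFACE

Orientations are given as [roll, pitch, yaw] about the fixed x, y, z axes, in that order (R = Rz(yaw) Ry(pitch) Rx(roll)).
In Python, from station import arm, cams gives the robot as it stands.
- The arm moves only by the shell command python3 -m handwheel 'ROWS' [FORCE]. ROWS is JSON, a list that holds one entry, the list of rows, each a list of 7 numbers: the shift along the tool's x, y, z normalised to -1 to 1, where 1 is 0.08 m, then the turn, a rotation vector about the tool's x, y, z normalised to -1 to 1, where 1 is 0.5 rad, then the closure in counts, from 0 (fully open) to 255 (shut). In form: [[[x, y, z, wx, wy, wz, hand], ...]]. A call has 1 to 5 rows; each row is the pose to reach, as a shift and turn from the pose commanded when the call began, along the tool's axes at that moment; what a row does not reach only later rows make up. A row lasts 1/8 s, in which the tool goes at most 62.5 mm and 10.7 degrees, less where a joint would pass 70% of its speed; a pose out of reach is approached as far as the arm can. A call with a number of a shift or a turn outside -1 to 1 is refused whole. A call with a gripper value outside its range is refused whole. The fingers move at their own pace and stop on an object; FORCE is the grip in N (left out, the last holds). Time passes only in rows, so rows that repeat a pose let the fingers close. It gives the time, the measured TCP pose, the force, the opening and the grip force at its end, in the units of the state.
- arm.get_state(): the state, without advancing time (a new reading comes with each control period).
- cams.grab_frame(name): name is "side" or "top"; returns the picture (384x512x3 uint8, blue, green, red); there is no depth.
- cams.camera_info(name): a dict with "camera_matrix" (3x3 intrinsics, pixels), "R" (3x3) and "t" (3): a world point X has camera coordinates R X + t. Camera axes: x right, y down, z forward; pixel columns grow to the right and rows downward; lengths in m; the calibration is good to about 2 mm. A picture is of the moment at which its call begins. camera_info takes no time and is no camera call.
- arm.job_done(): hands the job in; it is judged then, once.
The state is a dict: "t": time; "q": joint angles; "qd": joint speeds; "joint_efforts": joint torques, N m; "eef_pos": TCP position; "ee_rot": TCP orientation; "force": force on the tool from outside, world axes, zero at the start; "moment": the same for the moment, N m; "width": finger opening in m; "gripper_force": force on a finger pad.
Only numpy, scipy, OpenCV 4.12 (cv2) and the standard library are available. Lean on these libraries where they do the work, as an engineer would, in place of code of your own. Each camera call takes 0.05 s, during which the arm holds its last target. There are 200 camera calls.

## Working session

There is one attempt and no reset: what is moved stays moved. The work goes in short steps, Python scripts to look and compute and a shell command to move; the robot and the scene stay as the last step left them, time stands still between calls to the robot, and variables do not carry over. Pictures are saved under pics/ and viewed, at most 10 in all, crops included, and the job is handed in when it is done.

```bash
mkdir -p pics; python3 - <<'E'
from station import arm,cams
import cv2,numpy as np
for n in("side","top"):
    cv2.imwrite(f"pics/{n}0.png",cv2.resize(cams.grab_frame(n),(800,600),interpolation=cv2.INTER_CUBIC)); i=cams.camera_info(n); print(n,i, -np.array(i["R"]).T@i["t"])
s=arm.get_state();print(s["t"],s["eef_pos"],s["ee_rot"],s["width"])
E
```

```text
side {'camera_matrix': array([[443.16124902,   0.        , 260.15659835],
       [  0.        , 443.16124902, 195.95855371],
       [  0.        ,   0.        ,   1.        ]]), 'R': array([[-9.64648667e-01, -2.63538719e-01, -5.40861049e-04],
       [-1.01299569e-01,  3.72686757e-01, -9.22411502e-01],
       [ 2.43292717e-01, -8.89748237e-01, -3.86208142e-01]]), 't': array([0.52159488, 0.18263544, 0.82199117])} [0.32167223 0.80075983 0.48620682]
top {'camera_matrix': array([[405.96322265,   0.        , 248.91383289],
       [  0.        , 405.96322265, 194.26940152],
       [  0.        ,   0.        ,   1.        ]]), 'R': array([[ 0.02724491, -0.99957396, -0.01046925],
       [-0.9932858 , -0.02589259, -0.1127515 ],
       [ 0.11243239,  0.01347086, -0.99356806]]), 't': array([-0.03779692,  0.57165696,  0.94899375])} [ 0.46215088 -0.03576291  1.00694936]
0.1 [ 0.29448036 -0.60687544  0.22570262] [ 3.14008529e+00 -1.24846554e-04 -2.68983452e+00] 0.08749215222079239
```

View pics/top0.png

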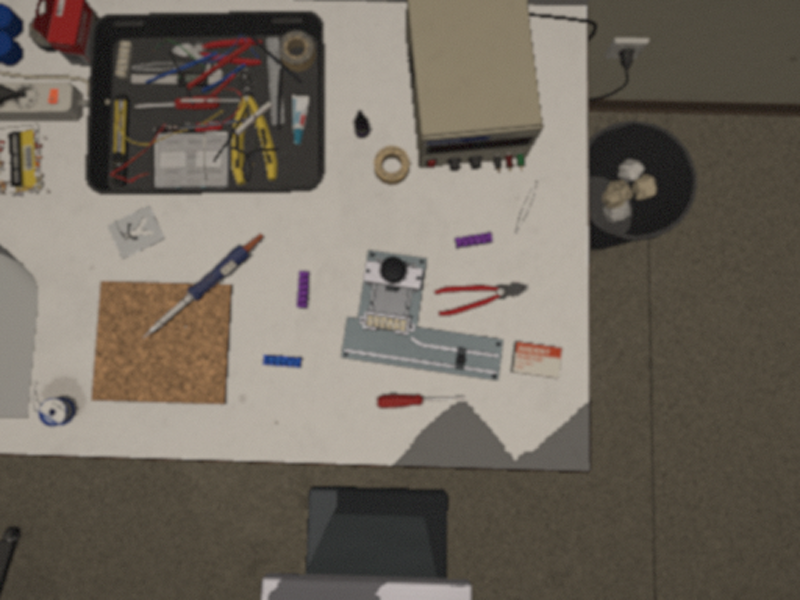

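View pics/side0.png

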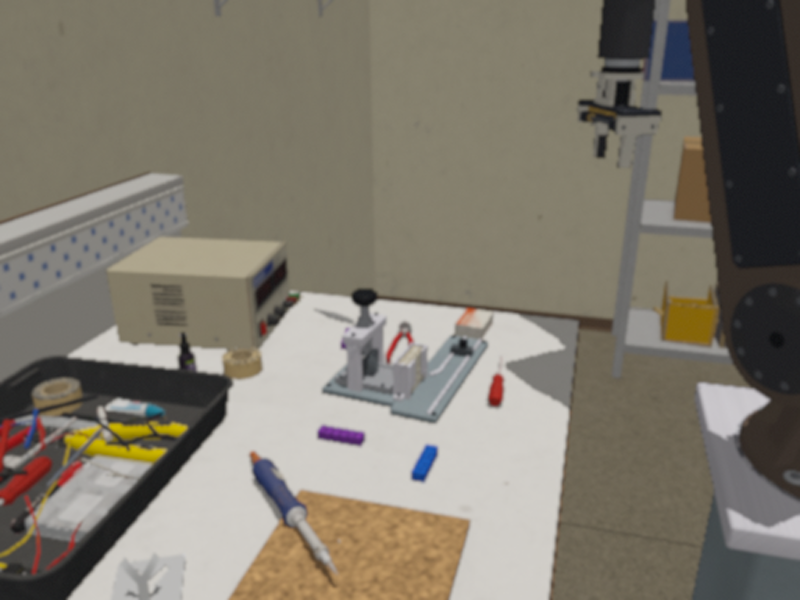

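The top view shows the cap at about (393,269), plate corners at (348,318), (502,342), (498,379) and (342,356), the end stop at (461,357), and the magazine near (388,322). In the side view the cap is at about (364,297). I'll enlarge both views to refine these.

```bash
cat > h.py <<'E'
import numpy as np
from station import cams
def ray(n,u,v):
    i=cams.camera_info(n);R=np.array(i["R"]);d=R.T@np.linalg.inv(i["camera_matrix"])@[u,v,1];return -R.T@i["t"],d
def atz(n,u,v,z):
    c,d=ray(n,u,v);return c+d*(z-c[2])/d[2]
def proj(n,X):
    i=cams.camera_info(n);p=i["camera_matrix"]@(np.array(i["R"])@X+i["t"]);return p[:2]/p[2]
E
python3 - <<'E'
from station import cams
import cv2,numpy as np
a=cams.grab_frame("top")[155:250,212:332]  # x6.6
cv2.imwrite("pics/top1.png",cv2.resize(a,None,fx=6,fy=6,interpolation=cv2.INTER_CUBIC))
a=cams.grab_frame("side")[180:275,200:320]
cv2.imwrite("pics/side1.png",cv2.resize(a,None,fx=6,fy=6,interpolation=cv2.INTER_CUBIC))
E
```

```text
(no output)
```

View pics/top1.png

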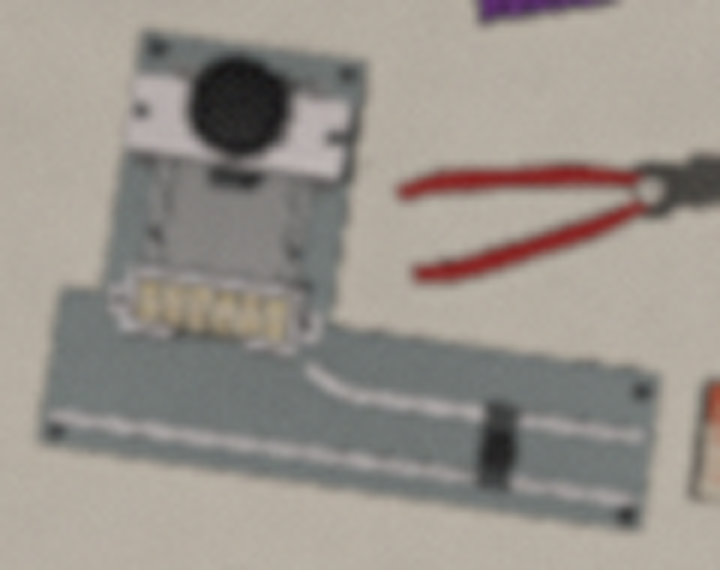

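View pics/side1.png

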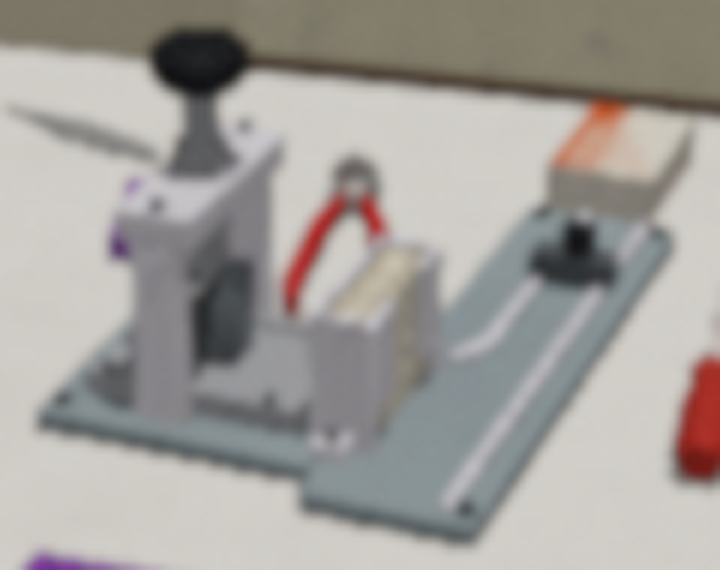

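Top crop: plate corners at (40,440), (62,288), (660,372) and (640,527), cap at (239,105), stop spanning u≈478–520 around v≈447. Side crop: cap at (200,60), near plate corners at (302,488) and (472,525), far corner at (672,236).

```bash
cat > fit.py <<'E'
from h import *
from scipy.optimize import least_squares
T=lambda u,v:((u+.5)/6-.5+212,(v+.5)/6-.5+155)
S=lambda u,v:((u+.5)/6-.5+200,(v+.5)/6-.5+180)
obs=[("top",T(40,440),(-.061,.125,.01)),("top",T(62,288),(-.0125,.125,.01)),("top",T(660,372),(-.0125,-.125,.01)),("top",T(640,527),(-.061,-.125,.01)),
("top",T(239,105),(.068,.06,.143)),("top",T(216,311),(0,.06,.062)),
("side",S(302,488),(-.0125,.125,.01)),("side",S(472,525),(-.061,.125,.01)),("side",S(672,236),(-.061,-.125,.01)),("side",S(378,284),(0,.06,.062)),("side",S(203,55),(.068,.06,.143))]
def W(p,X):
    c,s=np.cos(p[2]),np.sin(p[2]);return np.array([p[0]+c*X[0]-s*X[1],p[1]+s*X[0]+c*X[1],X[2]])
f=lambda p:np.concatenate([proj(n,W(p,X))-o for n,o,X in obs])
p=least_squares(f,[.5,-.05,0],loss='soft_l1').x
if __name__=="__main__":
    np.set_printoptions(precision=4,suppress=True)
    print(p,f(p).reshape(-1,2).round(1).tolist())
    F=lambda w:np.array([np.cos(p[2])*(w[0]-p[0])+np.sin(p[2])*(w[1]-p[1]),-np.sin(p[2])*(w[0]-p[0])+np.cos(p[2])*(w[1]-p[1])])
    print("stop left edge top",F(atz("top",*T(482,440),.024)),"ctr",F(atz("top",*T(498,445),.024)),"right",F(atz("top",*T(516,445),.024)))
    print("side screw top",F(atz("side",*S(580,222),.036)),"side face bottom",F(atz("side",*S(568,287),.012)))
    for n,X in dict(cap=(.068,.06,.143),out=(-.037,.06,.01),mid=(-.0355,0,.01)).items():print(n,W(p,X))
E
python3 fit.py
```

```text
[ 0.5359 -0.0797 -0.1145] [[-0.4, 0.2], [-1.1, 6.0], [0.2, 6.3], [1.1, 0.2], [-0.1, -1.0], [-0.2, -1.0], [5.7, 1.4], [-0.3, -0.0], [0.2, -1.6], [-0.9, -1.5], [-1.5, -2.9]]
stop left edge top [-0.0356 -0.0531] ctr [-0.0367 -0.0597] right [-0.0357 -0.0668]
side screw top [-0.0395 -0.0621] side face bottom [-0.0386 -0.0518]
cap [ 0.6103 -0.0278  0.143 ]
out [ 0.506  -0.0159  0.01  ]
mid [ 0.5006 -0.0756  0.01  ]
```

```bash
python3 - <<'E'
s=open('fit.py').read()
s=s.replace('("top",T(62,288),(-.0125,.125,.01)),("top",T(660,372),(-.0125,-.125,.01)),','').replace('("side",S(302,488),(-.0125,.125,.01)),','')
open('fit.py','w').write(s)
E
python3 fit.py; python3 - <<'E'
from fit import *
F=lambda w:np.array([np.cos(p[2])*(w[0]-p[0])+np.sin(p[2])*(w[1]-p[1]),-np.sin(p[2])*(w[0]-p[0])+np.cos(p[2])*(w[1]-p[1])]).round(4)
print(F(atz("top",*T(60,414),.0135)),F(atz("top",*T(600,493),.0135)),F(atz("top",*T(400,397),.0135)),F(atz("top",*T(62,288),.01)))
from station import arm
s=arm.get_state();print(s["eef_pos"],s["ee_rot"],s["force"])
# tool move to above cap at z .2, yaw
from scipy.spatial.transform import Rotation as Ro
R=Ro.from_euler('xyz',s["ee_rot"]);print(R.as_matrix())
print(R.inv().apply(W(p,(.068,.06,.20))-s["eef_pos"])/.08)
E
```

```text
[ 0.5346 -0.079  -0.1129] [[-0.6, 0.8], [0.9, 0.7], [-0.5, -0.4], [-0.5, -0.4], [0.4, 0.2], [0.6, -1.4], [-0.3, -1.3], [-1.0, -2.7]]
stop left edge top [-0.0343 -0.0535] ctr [-0.0354 -0.0601] right [-0.0344 -0.0673]
side screw top [-0.0382 -0.0626] side face bottom [-0.0373 -0.0523]
cap [ 0.6089 -0.0271  0.143 ]
out [ 0.5046 -0.0153  0.01  ]
mid [ 0.4993 -0.075   0.01  ]
[-0.0473  0.117 ] [-0.0484 -0.1045] [-0.0212 -0.0192] [0.0041 0.1241]
[ 0.29451797 -0.60701137  0.22598079] [ 3.14053499e+00 -1.27649705e-04 -2.68985071e+00] [-0.20913185  0.54632066 -0.36448295]
[[-8.99688042e-01 -4.36533039e-01 -5.76551865e-04]
 [-4.36533401e-01  8.99687605e-01  8.95847113e-04]
 [ 1.27649705e-04  1.05766708e-03 -9.99999433e-01]]
[-6.70018006  4.80605143  0.32898793]
```

The refit agrees with the fences, which measure x≈-0.048 against -0.047 expected, and the stop face is at y≈-0.053. I'll turn so tool y runs along the track, with the fingers shut.

```bash
cat > where.py <<'E'
from fit import *
from station import arm
s=arm.get_state();w=s["eef_pos"];c,k=np.cos(p[2]),np.sin(p[2]);d=np.array(w)-[p[0],p[1],0]
from scipy.spatial.transform import Rotation as Ro
R=Ro.from_euler('xyz',s["ee_rot"])
print("t",s["t"],"feeder mm",(1000*np.array([c*d[0]+k*d[1],-k*d[0]+c*d[1],d[2]])).round(1),"force",np.round(s["force"],1),"width",round(s["width"],4),"tooly in feeder",(Ro.from_euler('z',-p[2])*R).as_matrix()[:,1].round(4),"z",R.as_matrix()[:,2].round(4),"q",np.round(s["q"],2))
E
python3 -m handwheel '[[[-1,0.7,0,0,0,0.4,255],[-1,0.7,0,0,0,0.8,255],[-1,0.7,0,0,0,1,255],[-1,0.7,0,0,0,1,255]]]' 10
python3 -m handwheel '[[[0,0,0,0,0,0.13,255],[0,0,0,0,0,0.13,255]]]'; python3 where.py
```

```text
t: 0.7
eef_pos: [0.3425, -0.5215, 0.2266]
ee_rot: [3.142, 0.0, 3.095]
force: [0.8, 0.6, -0.5]
width: 0.053
gripper_force: 0.0
t: 0.95
eef_pos: [0.3419, -0.5223, 0.2263]
ee_rot: [3.141, -0.0, 3.031]
force: [0.3, 0.3, -0.4]
width: 0.0329
gripper_force: 0.0
t 0.95 feeder mm [-141.6 -462.1  226.3] force [ 0.3  0.3 -0.4] width 0.0329 tooly in feeder [-2.e-03  1.e+00  3.e-04] z [-3.e-04  3.e-04 -1.e+00] q [-0.68  0.28 -0.11 -0.   -1.19 -1.  ]
```

```bash
for i in 1 2 3; do :; done
m='python3 -m handwheel'
{ python3 -m handwheel '[[[-0.375,0.93,0,0,0,0,255],[-0.375,0.93,0,0,0,0,255]]]'
python3 -m handwheel '[[[-0.375,0.93,0,0,0,0,255],[-0.375,0.93,0,0,0,0,255]]]'
python3 -m handwheel '[[[-0.375,0.93,0,0,0,0,255],[-0.375,0.93,0,0,0,0,255]]]'
python3 -m handwheel '[[[-0.375,0.93,0,0,0,0,255],[-0.375,0.93,0,0,0,0,255]]]'
python3 -m handwheel '[[[-0.375,0.93,0,0,0,0,255],[-0.375,0.93,0,0,0,0,255]]]'
python3 -m handwheel '[[[-0.375,0.93,0,0,0,0,255],[-0.375,0.93,0,0,0,0,255]]]'
python3 -m handwheel '[[[-0.375,0.93,0.4,0,0,0,255],[-0.375,0.93,0.4,0,0,0,255],[-0.375,0.93,0.4,0,0,0,255]]]'; } | tail -6; python3 where.py
```

```text
t: 2.82
eef_pos: [0.6095, -0.0281, 0.1933]
ee_rot: [-3.141, -0.002, 3.03]
force: [-0.4, 0.2, -0.2]
width: 0.0008
gripper_force: 0.0
t 2.825 feeder mm [ 68.7  59.1 193.3] force [-0.4  0.2 -0.2] width 0.0008 tooly in feeder [-0.0013  1.     -0.001 ] z [-2.5e-03 -8.0e-04 -1.0e+00] q [ 0.27  0.28 -0.18  0.   -1.11 -1.96]
```

```bash
cat > shot.py <<'E'
import sys,cv2,numpy as np
from station import cams
a=cv2.resize(cams.grab_frame("top")[155:250,222:322],None,fx=4,fy=4,interpolation=cv2.INTER_CUBIC)
b=cv2.resize(cams.grab_frame("side")[150:275,210:310],None,fx=4,fy=4,interpolation=cv2.INTER_CUBIC)
a=cv2.copyMakeBorder(a,0,b.shape[0]-a.shape[0],0,0,cv2.BORDER_CONSTANT)
cv2.imwrite(sys.argv[1],np.hstack([a,b]))
E
python3 shot.py pics/m1.png
```

```text
(no output)
```

View pics/m1.png

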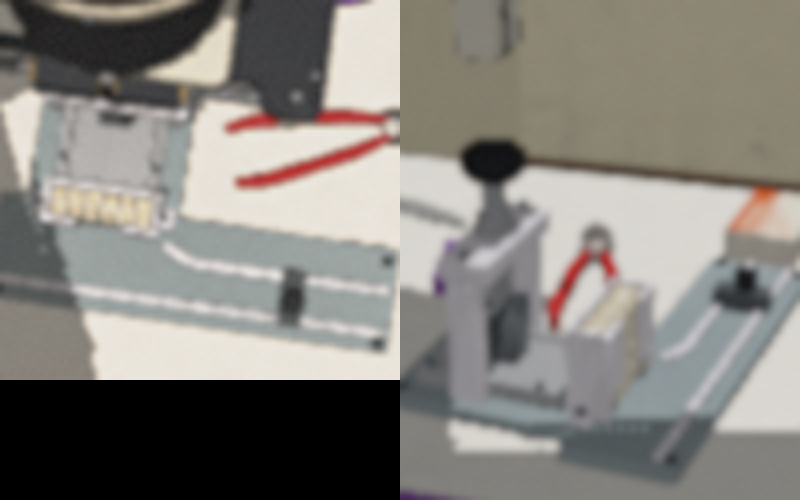

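The side view shows the shut fingertips at about (487,55), right above the cap at (493,150), so I'll press.

```bash
python3 -m handwheel '[[[0,0,0.5,0,0,0,255],[0,0,0.7,0,0,0,255],[0,0,0.85,0,0,0,255],[0,0,0.94,0,0,0,255]]]'
python3 -m handwheel '[[[0,0,0.06,0,0,0,255],[0,0,0.12,0,0,0,255],[0,0,0.14,0,0,0,255]]]'; python3 where.py
```

```text
t: 3.42
eef_pos: [0.6097, -0.029, 0.1197]
ee_rot: [-3.141, 0.0, 3.028]
force: [-2.5, -1.8, 3.5]
width: 0.0009
gripper_force: 1.9
t: 3.8
eef_pos: [0.6101, -0.0284, 0.1083]
ee_rot: [-3.141, 0.001, 3.029]
force: [-0.6, -3.0, 4.5]
width: 0.0006
gripper_force: 2.1
t 3.8 feeder mm [ 69.3  58.9 108.3] force [-0.6 -3.   4.5] width 0.0006 tooly in feeder [ 1.e-04  1.e+00 -1.e-04] z [ 7.e-04 -2.e-04 -1.e+00] q [ 0.27  0.35 -0.29  0.   -0.93 -1.96]
```

```bash
python3 -m handwheel '[[[0,0,0.02,0,0,0,255],[0,0,0.04,0,0,0,255],[0,0,0.05,0,0,0,255],[0,0,0.05,0,0,0,255]]]'; python3 where.py
```

```text
t: 4.3
eef_pos: [0.6102, -0.0283, 0.1055]
ee_rot: [-3.142, 0.001, 3.029]
force: [-3.0, -3.7, 11.6]
width: 0.0007
gripper_force: 5.8
t 4.3 feeder mm [ 69.4  59.  105.5] force [-3.  -3.7 11.6] width 0.0007 tooly in feeder [-2.e-04  1.e+00 -1.e-04] z [ 1.4e-03 -2.0e-04 -1.0e+00] q [ 0.27  0.36 -0.29  0.   -0.92 -1.96]
```

```bash
python3 -m handwheel '[[[0,0,0.015,0,0,0,255],[0,0,0.015,0,0,0,255]]]'; python3 -m handwheel '[[[0,0,-0.2,0,0,0,255],[0,0,-0.4,0,0,0,255],[0,0,-0.6,0,0,0,255],[0,0,-0.8,0,0,0,255],[0,0,-1,0,0,0,255]]]'; python3 -m handwheel '[[[0,0.5,-0.3,0,0,0,255],[0,0.75,-0.3,0,0,0,255],[0,0.75,-0.3,0,0,0,255]]]' >/dev/null; python3 where.py;python3 shot.py pics/m2.png
```

```text
t: 4.55
eef_pos: [0.6102, -0.0283, 0.1053]
ee_rot: [-3.141, 0.002, 3.029]
force: [-7.1, -2.1, 20.8]
width: 0.0004
gripper_force: 9.8
t: 5.18
eef_pos: [0.6097, -0.0281, 0.184]
ee_rot: [3.141, 0.0, 3.028]
force: [-0.2, -0.4, -0.1]
width: 0.0006
gripper_force: 0.0
t 5.55 feeder mm [ 68.6 120.3 206.9] force [-0.4 -1.1 -1.1] width 0.0003 tooly in feeder [-1.5e-03  1.0e+00  3.0e-04] z [-3.e-04  3.e-04 -1.e+00] q [ 0.37  0.28 -0.15 -0.   -1.14 -2.05]
```

View pics/m2.png

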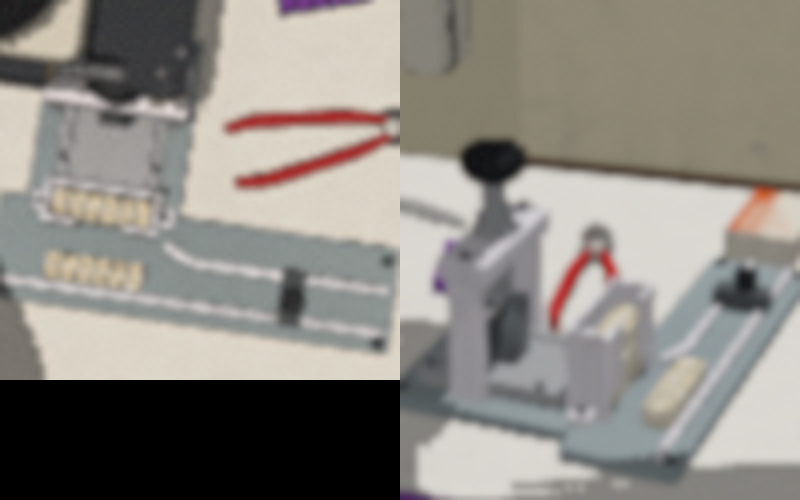

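The strip is out on the track at top-crop (45–143, ~269) and the plunger cap is back up at (493,158). Next I'll go behind the strip.

```bash
python3 - <<'E'
from fit import *
F=lambda w:(1000*np.array([np.cos(p[2])*(w[0]-p[0])+np.sin(p[2])*(w[1]-p[1]),-np.sin(p[2])*(w[0]-p[0])+np.cos(p[2])*(w[1]-p[1])])).round(1)
for u,v in((45,263),(143,276),(95,269)):print(F(atz("top",222+u/4-.4,155+v/4-.4,.0215)))
E
python3 -m handwheel '[[[0.65,0.02,0,0,0,0,255],[0.65,0.02,0,0,0,0,255]]]' >/dev/null
python3 -m handwheel '[[[0.65,0.02,0.5,0,0,0,255],[0.65,0.02,0.9,0,0,0,255],[0.65,0.02,0.9,0,0,0,255]]]' >/dev/null
python3 -m handwheel '[[[0,0,0.6,0,0,0,255],[0,0,0.9,0,0,0,255],[0,0,0.9,0,0,0,255]]]' >/dev/null
python3 where.py; python3 shot.py pics/m3.png
```

```text
[-36.   90.4]
[-35.5  30.4]
[-35.4  59.8]
t 6.65 feeder mm [-34.7 121.7  62.5] force [ 0.4 -0.2 -0.4] width 0.0006 tooly in feeder [ 7.0e-04  1.0e+00 -1.6e-03] z [-0.0021 -0.0014 -1.    ] q [ 0.47  0.27 -0.54  0.   -0.76 -2.15]
```

View pics/m3.png

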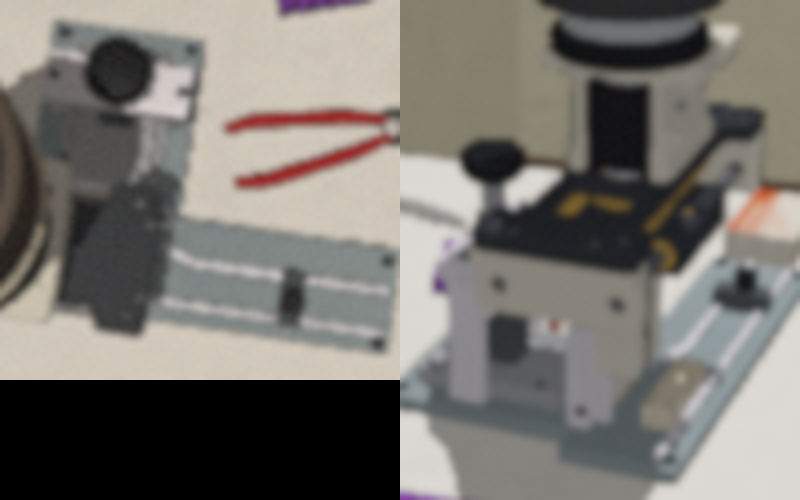

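```bash
python3 - <<'E'
from fit import *
for X in((-.0347,.1217,.0625),(-.0347,.142,.0625),(-.0347,.1217,.128),(-.0347,.09,.0225),(.004,.218,.128),(-.074,.218,.128)):print(X,(proj("side",W(p,X))-[210,150])*4,(proj("top",W(p,X))-[222,155])*4)
E
```

```text
(-0.0347, 0.1217, 0.0625) [228.43849264 364.69948202] [-12.98837079 248.22346097]
(-0.0347, 0.142, 0.0625) [213.57687463 383.2719983 ] [-47.42996762 243.37447652]
(-0.0347, 0.1217, 0.128) [229.18632354 245.04227459] [-23.17336828 241.33771012]
(-0.0347, 0.09, 0.0225) [249.71720459 405.2861415 ] [ 44.25967077 259.26089164]
(0.004, 0.218, 0.128) [ 70.47054361 315.79128655] [-186.83941627  146.70333987]
(-0.074, 0.218, 0.128) [234.68875672 346.34071761] [-209.868091    288.49804732]
```

The fingertip projects to (628,365), where it appears in the picture, behind the strip's end at about y=90. Going down and starting the push.

```bash
python3 -m handwheel '[[[0,0,0.3,0,0,0,255],[0,0,0.5,0,0,0,255],[0,0,0.56,0,0,0,255],[0,0,0.56,0,0,0,255]]]'; python3 where.py
python3 -m handwheel '[[[0,-0.05,0,0,0,0,255],[0,-0.1,0,0,0,0,255],[0,-0.15,0,0,0,0,255],[0,-0.2,0,0,0,0,255],[0,-0.25,0,0,0,0,255]]]';python3 where.py
```

```text
t: 7.25
eef_pos: [0.5143, 0.0466, 0.0192]
ee_rot: [3.141, 0.001, 3.029]
force: [-0.5, 0.9, -0.4]
width: 0.0002
gripper_force: 0.0
t 7.25 feeder mm [-34.3 122.5  19.2] force [-0.5  0.9 -0.4] width 0.0002 tooly in feeder [1.e-04 1.e+00 6.e-04] z [ 1.3e-03  4.0e-04 -1.0e+00] q [ 0.47  0.34 -0.59  0.   -0.65 -2.16]
t: 7.88
eef_pos: [0.5112, 0.0262, 0.0182]
ee_rot: [3.142, 0.0, 3.028]
force: [-0.4, 0.7, 0.9]
width: 0.0005
gripper_force: 0.2
t 7.875 feeder mm [-35.1 101.9  18.2] force [-0.4  0.7  0.9] width 0.0005 tooly in feeder [3.e-04 1.e+00 0.e+00] z [ 1.e-04  0.e+00 -1.e+00] q [ 0.44  0.33 -0.59 -0.   -0.64 -2.12]
```

```bash
for d in 1; do
python3 -m handwheel '[[[0,-0.06,0.01,0,0,0,255],[0,-0.12,0.01,0,0,0,255],[0,-0.18,0.01,0,0,0,255],[0,-0.24,0.01,0,0,0,255],[0,-0.3,0.01,0,0,0,255]]]'
python3 -m handwheel '[[[0,-0.06,0,0,0,0,255],[0,-0.12,0,0,0,0,255],[0,-0.18,0,0,0,0,255],[0,-0.24,0,0,0,0,255],[0,-0.3,0,0,0,0,255]]]'
done;python3 where.py;python3 shot.py pics/m4.png
```

```text
t: 8.5
eef_pos: [0.5084, 0.0023, 0.0173]
ee_rot: [-3.142, -0.0, 3.028]
force: [-0.5, -0.2, 1.1]
width: 0.0002
gripper_force: 0.3
t: 9.12
eef_pos: [0.5058, -0.0215, 0.0174]
ee_rot: [3.142, 0.0, 3.028]
force: [-0.0, 2.1, 1.0]
width: 0.0005
gripper_force: 0.3
t 9.125 feeder mm [-35.1  53.9  17.4] force [-0.   2.1  1. ] width 0.0005 tooly in feeder [3.e-04 1.e+00 0.e+00] z [ 0.  0. -1.] q [ 0.35  0.33 -0.61 -0.   -0.64 -2.03]
```

View pics/m4.png

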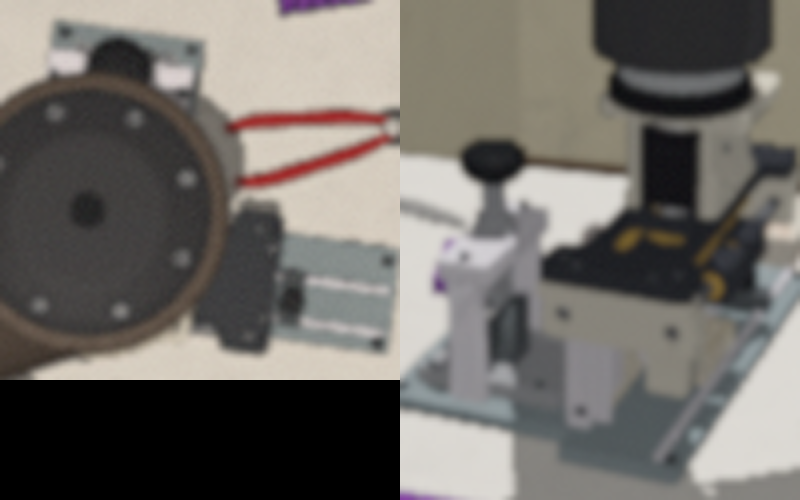

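The strip is hidden under the gripper in both views, so from here I'll feel for the stop by force.

```bash
python3 -m handwheel '[[[0,-0.05,0,0,0,0,255],[0,-0.1,0,0,0,0,255],[0,-0.15,0,0,0,0,255],[0,-0.2,0,0,0,0,255],[0,-0.25,0,0,0,0,255]]]' | grep -v rot
python3 -m handwheel '[[[0,-0.015,0,0,0,0,255],[0,-0.03,0,0,0,0,255],[0,-0.045,0,0,0,0,255],[0,-0.06,0,0,0,0,255]]]'| grep -v rot;python3 where.py
```

```text
t: 9.85
eef_pos: [0.5035, -0.0414, 0.0174]
force: [-0.2, 0.6, -0.2]
width: 0.0003
gripper_force: 0.0
t: 10.35
eef_pos: [0.503, -0.0459, 0.0173]
force: [1.0, 0.4, -0.2]
width: 0.0002
gripper_force: 0.0
t 10.35 feeder mm [-35.2  29.4  17.3] force [ 1.   0.4 -0.2] width 0.0002 tooly in feeder [ 2.e-04  1.e+00 -0.e+00] z [-1.e-04 -0.e+00 -1.e+00] q [ 0.3   0.33 -0.61 -0.   -0.63 -1.98]
```

```bash

python3 -m handwheel '[[[0,-0.015,0,0,0,0,255],[0,-0.03,0,0,0,0,255],[0,-0.045,0,0,0,0,255]]]'| egrep -v 'rot|wid'
python3 -m handwheel '[[[0,-0.015,0,0,0,0,255],[0,-0.03,0,0,0,0,255],[0,-0.03,0,0,0,0,255]]]'| egrep -v 'rot|wid';python3 where.py
```

```text
t: 10.72
eef_pos: [0.5026, -0.0495, 0.0174]
force: [0.0, -0.2, 1.0]
gripper_force: 0.0
t: 11.1
eef_pos: [0.5023, -0.0519, 0.0173]
force: [0.1, -0.5, -0.1]
gripper_force: 0.0
t 11.1 feeder mm [-35.2  23.3  17.3] force [ 0.1 -0.5 -0.1] width 0.0006 tooly in feeder [ 4.e-04  1.e+00 -0.e+00] z [-1.e-04 -0.e+00 -1.e+00] q [ 0.29  0.33 -0.61  0.   -0.63 -1.97]
```

```bash

python3 -m handwheel '[[[0,-0.0125,0,0,0,0,255],[0,-0.025,0,0,0,0,255],[0,-0.025,0,0,0,0,255]]]'| egrep -v 'rot|wid'
python3 -m handwheel '[[[0,-0.0125,0,0,0,0,255],[0,-0.025,0,0,0,0,255],[0,-0.025,0,0,0,0,255]]]'| egrep -v 'rot|wid';python3 where.py;python3 shot.py pics/m5.png
```

```text
t: 11.48
eef_pos: [0.5021, -0.0538, 0.0174]
force: [0.5, 0.5, 0.0]
gripper_force: 0.1
t: 11.85
eef_pos: [0.5031, -0.0545, 0.0177]
force: [0.6, 9.6, 0.3]
gripper_force: 4.5
t 11.85 feeder mm [-34.   20.8  17.7] force [0.6 9.6 0.3] width 0.0008 tooly in feeder [1.0e-04 1.0e+00 1.9e-03] z [ 0.0024  0.0016 -1.    ] q [ 0.28  0.33 -0.61 -0.   -0.63 -1.96]
```

View pics/m5.png

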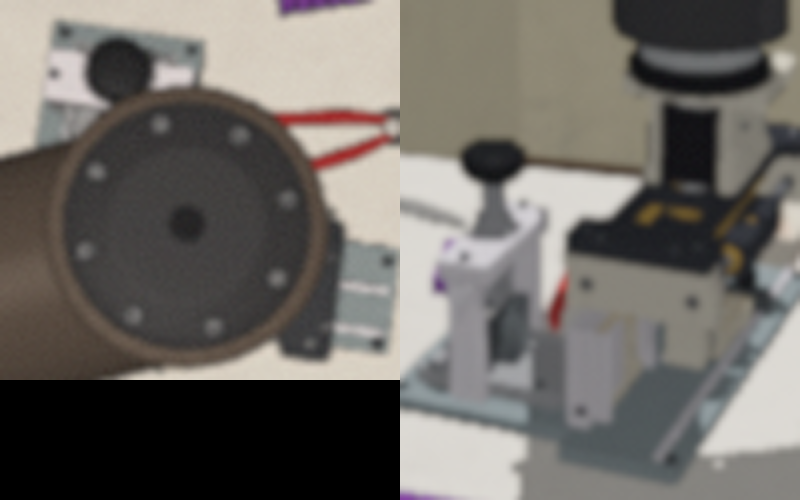

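The force jumped to 9.6 N at TCP y=20.8 mm, so the strip should be against the stop. I'll back off, rise clear and check.

```bash

{ python3 -m handwheel '[[[0,0.06,0,0,0,0,255],[0,0.2,0,0,0,0,255],[0,0.3,0,0,0,0,255]]]'
python3 -m handwheel '[[[0,0,-0.5,0,0,0,255],[0,0,-1,0,0,0,255],[0,0,-1,0,0,0,255]]]'
python3 -m handwheel '[[[0,0,-1,0,0,0,255],[0,0,-1,0,0,0,255]]]'
python3 -m handwheel '[[[0.5,1,-0.8,0,0,0,255],[0.5,1,-0.8,0,0,0,255]]]'
python3 -m handwheel '[[[0.3,1,0,0,0,0,255],[0.3,1,0,0,0,0,255]]]'
python3 -m handwheel '[[[0.3,1,0,0,0,0,255],[0.3,1,0,0,0,0,255],[0.3,1,0,0,0,0,255]]]'; } >/dev/null
python3 where.py;python3 shot.py pics/m6.png
```

```text
t 13.825 feeder mm [-123.8  284.5  240.5] force [0.1 0.1 0.4] width 0.0002 tooly in feeder [-0.0021  1.     -0.0012] z [-0.0011 -0.0011 -1.    ] q [ 0.85  0.05 -0.35 -0.   -1.17 -2.54]
```

View pics/m6.png

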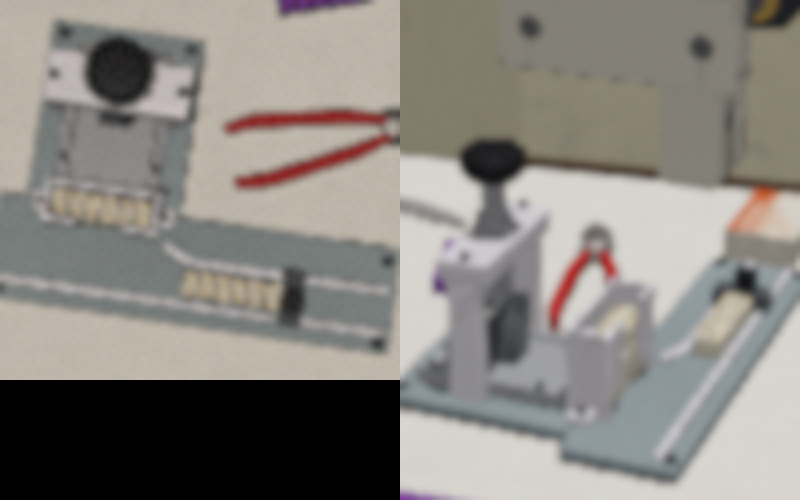

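The strip lies in line between the fences (top-crop u 182–281), touching the stop. The cap is up and the other strips are still in the magazine.

```bash
python3 -c "
from station import arm
print(arm.job_done())"
```

```text
the job is handed in; nothing more can be done
None
```

The job is handed in, with no verdict returned: the plunger was pressed fully once and sprang back, the strip rests against the end stop, and the last picture shows the other strips still in the magazine.

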